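# Unhook the yellow reference holder for the gain tester

## Robot

A 7-joint arm with a two-finger parallel gripper is mounted at the origin on the work surface. World frame = base frame: x ahead of the robot, y to its left, z up, the work surface at z = 0. Lengths are in mm, angles in rad, forces in N, time in s.
With the tool pointing down it reaches from about 400 to 925 mm from the base axis. Payload 4.1 kg.
Tool frame: the origin (TCP) lies at the very end of the fingers, on their centre line; the grasp point (between the pads) lies 19 mm behind it; z points along the fingers, y is the line along which they close (so a half turn about z gives the same grasp; the last joint's range is limited). The gripper opens to 85 mm and grips with 20 to 120 N. Pads are 22 mm wide; open, the fingers measure 114 mm over their backs; the gripper's body (76 mm by 85 mm) begins 54 mm behind the grasp point. The pads swing forward as they close: fully open they stand 13 mm farther back than shut.
Start: joints at [-1.288, 0.398, 0.045, 1.537, -0.019, 1.207, -0.051], TCP at [242.166, 603.24, 231.347] pointing down, gripper open.
Joint ranges: [-2.82, 2.82], [-0.49, 2.23], [-1.37, 1.46], [0, 2.46], [-1.36, 4.5], [0.23, 2], [-2.94, 2.94]. Speed limits (rad/s): [2.57, 2.57, 3.14, 3.14, 3.14, 3.14, 3.14].

## Interface

Orientations are given as a 3x3 rotation matrix whose columns are the frame's x, y, z axes.
In Python, from station import manip, viewer gives the robot as it stands. Calls block until the motion is done:
- manip.reach(position, orientation): joint-space move of the TCP to a pose.
- manip.line_to(position, ori=None, feed=150, stop_force=None): straight line of the TCP; ori=None keeps the orientation; feed is the mean speed in mm/s. With stop_force (N) it stops when the force on the tool has changed by that much, and returns True; else False.
- manip.move_joints(angles): joint-space move.
- manip.set_gripper(opening, squeeze=None): finger opening in mm; squeeze is the grip in N (None keeps the last); returns when the fingers have stopped.
- manip.wait(seconds).
- manip.solve_ik(position, orientation): joint angles nearest the present ones, or None.
- manip.get_state(): the state.
- viewer.camera(name): name is "scene" or "side" or "wrist"; returns a dict with "frame" (480x640x3 uint8, red, green, blue), "mtx" (3x3 intrinsics, pixels), "D" ([k1, k2, p1, p2, k3] as OpenCV has them; the pictures are not rectified), "pose" (4x4, takes a point from camera to world coordinates). Camera axes: x right, y down, z forward; pixel columns grow to the right and rows downward; lengths in mm; the calibration is good to about 2 mm. A picture is of the moment at which its call begins. There is no depth.
A pose or a line that the arm cannot do raises manip.Unreachable and nothing moves.
- manip.job_done(): hands the job in; it is judged then, once.
The state is a dict: "time_s": time; "joint_positions": joint angles; "dq": joint speeds; "joint_efforts": joint torques, N m; "eef_pos": TCP position; "tcp_rot": TCP orientation; "wrist_force": force on the tool from outside, world axes, zero at the start; "wrist_torque": the same for the moment, N m; "width": finger opening in mm; "finger_force": force on a finger pad.
Only numpy, scipy, OpenCV 4.12 (cv2) and the standard library are available. Lean on these libraries where they do the work, as an engineer would, in place of code of your own. Each camera call takes 0.05 s, during which the arm holds its last target. There are 200 camera calls.

## Task

Take the yellow transducer holder off its peg on the rack, lifting it so that its eye clears the peg's upturned tip, and stand it upright in the middle of the white test plate: lower it all the way down onto the plate before letting go. Leave the white and the blue holder hanging where they are.

Things in the scene. Friction and masses are not known exactly. Their poses are not given: they have to be found in the camera images.
- yellow_mid (a point): Yellow holder with a gold disc, loose, 0.14 kg: frame 130 mm tall, 10 thick (x), on a foot 44 (x) by 50 by 10; stands by itself. Point: its centre, 65 above the underside; z up, y across, x along its peg, -x to the peg's free end. Head 38 wide (y), 17 to 65 above the point: grip its width about 35 above the point, a finger each side of the peg. Eye 22 wide, 17 to 57 above the point.
- white_mid (a point): White holder on another peg, to be left; shape and axes as the yellow one. All pegs: level 6 mm rod bearing the eye's top edge, ending 85 mm from the rack's bar (holders hang 34 to 50 from it), its tip bent up 10 above the rod's upper side, 93 from the bar. Raise a holder over 10 and under 34 mm (best 20), then move it 100 along -x before raising it more, so its foot passes the tip too.
- blue_mid (a point): Blue holder on another peg, to be left; shape and axes as the yellow one. The fixed rack has three pegs 95 mm apart, side by side on a level aluminium bar behind the holders (+x), 20 mm high, with a post 165 mm either side of the middle peg. Nothing on it reaches higher than 185 mm above the table.
- plate_top (a point): Square white plastic test plate, 140 mm by 140 mm, 12 mm thick, fixed on the table, with a thin black ring of 80 mm diameter round its middle. This point is the centre of its top face; z up.
Mind the look-alikes: they are no part of the job. What is meant by the part that bears yellow_mid is not turquoise, and is the larger of those in its own colour.

How it is judged (in metres and radians):
On the way:
1. the yellow holder is off the rack and lowered onto the plate (underside within 10 mm of it, within 30 mm of its middle) while still held (horizontal distance between yellow_mid and plate_top below 0.03 m and z of yellow_mid in the frame of plate_top below 0.075 m and contact force between the fingers and yellow above 0.5 N), for 0.1 s.
At the end, for the whole second after the job is handed in: The yellow holder stands released, upright (within 10 degrees) and at rest on the white plate, its centre within 30 mm of the plate's middle; the white and blue holders hang within 30 mm of where they were (horizontal distance between yellow_mid and plate_top below 0.03 m and z of yellow_mid in the frame of plate_top between 0.058 and 0.072 m and angle between yellow_mid's own z axis and vertical below 0.17 rad and linear speed of yellow below 0.02 m/s and distance of each of white_mid, blue_mid from where it was at the start of the episode below 0.03 m); the robot touches nothing.
It fails at once if the white or the blue holder is knocked off its peg or pushed more than 40 mm (distance of any of white_mid, blue_mid from where it was at the start of the episode above 0.04 m).
It also fails if it takes over 40 s, if anything falls off the work surface, if the arm or the gripper's body presses on something with over 40 N, if the wrist force passes 120 N, or if a joint passes its speed limit or range.

## Working session

There is one attempt and no reset: what is moved stays moved. The work goes in short steps, each a Python script; the robot and the scene stay as the last script left them, time stands still between calls to the robot, and variables do not carry over. Pictures are saved under pics/ and viewed, at most 10 in all, crops included, and the job is handed in when it is done.

```bash
mkdir -p pics
python3 - <<'E'
from station import manip, viewer
import cv2,numpy as np
np.set_printoptions(precision=3,suppress=True)
for n in ["scene","side"]:
    c=viewer.camera(n); cv2.imwrite(f"pics/{n}0.png",c["frame"][:,:,::-1]); np.savez(f"pics/{n}0.npz",**{k:np.array(c[k]) for k in("frame","mtx","D","pose")})
    print(n,c["mtx"],c["D"],c["pose"])
s=manip.get_state();print(s["time_s"],s["tcp_rot"],s["eef_pos"])
E
```

```text
scene [[597.696   0.    327.792]
 [  0.    597.696 238.886]
 [  0.      0.      1.   ]] [-0.185  0.     0.     0.     0.   ] [[  -0.613    0.514   -0.6   1209.675]
 [   0.79     0.385   -0.477  536.651]
 [  -0.014   -0.766   -0.642  750.037]
 [   0.       0.       0.       1.   ]]
side [[569.69    0.    317.591]
 [  0.    569.69  232.994]
 [  0.      0.      1.   ]] [0.054 0.    0.    0.    0.   ] [[   0.754   -0.508    0.416  191.967]
 [  -0.657   -0.583    0.479 -396.548]
 [  -0.      -0.635   -0.773  793.43 ]
 [   0.       0.       0.       1.   ]]
0.1 [[-0.928  0.372 -0.001]
 [ 0.372  0.928 -0.002]
 [-0.    -0.002 -1.   ]] [241.932 602.681 230.371]
```

View pics/scene0.png

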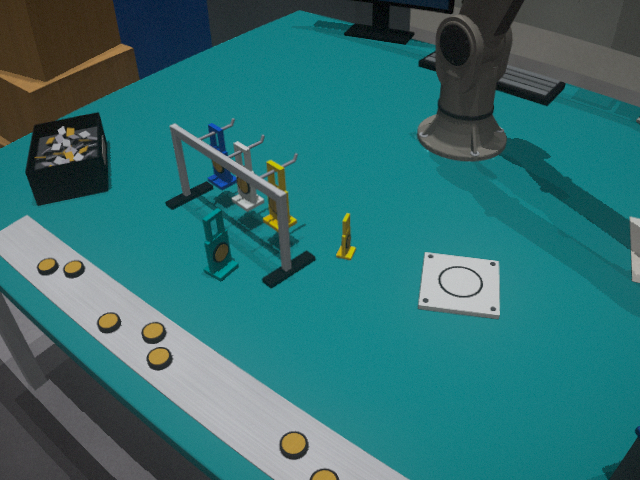

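View pics/side0.png

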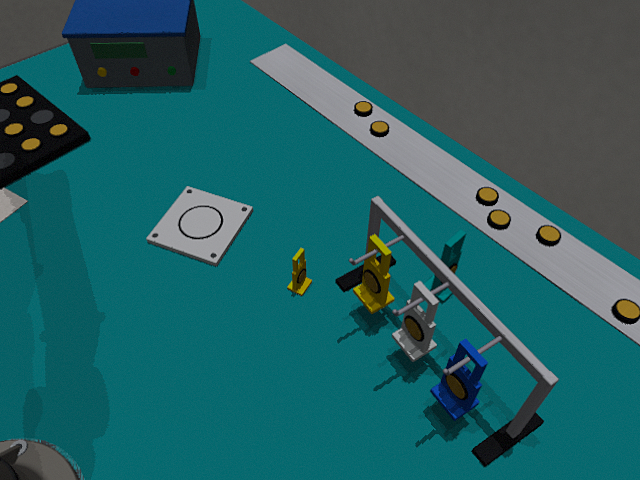

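The scene view shows the yellow holder at about (278,195), white at (245,178), blue at (220,160), and the plate at (460,283). In the side view, yellow is at (376,275) and the plate at (200,223). The small yellow stand at (346,237) in the scene view is a decoy. Next I'll crop for detail.

```bash
cat > h.py <<'E'
import cv2,numpy as np
np.set_printoptions(precision=2,suppress=True)
def load(n): return dict(np.load(f"pics/{n}.npz"))
def ray(c,p):
    u=cv2.undistortPoints(np.array([[p]],float),c["mtx"],c["D"])[0,0]
    d=c["pose"][:3,:3]@[u[0],u[1],1]; return c["pose"][:3,3],d/np.linalg.norm(d)
def onz(c,p,z): o,d=ray(c,p); return o+d*(z-o[2])/d[2]
def tri(c1,p1,c2,p2):
    o1,d1=ray(c1,p1);o2,d2=ray(c2,p2)
    t=np.linalg.lstsq(np.c_[d1,-d2],o2-o1,rcond=None)[0]
    a,b=o1+d1*t[0],o2+d2*t[1]; return (a+b)/2,np.linalg.norm(a-b)
def proj(c,P):
    T=np.linalg.inv(c["pose"]); return cv2.projectPoints(np.array(P,float).reshape(-1,1,3),cv2.Rodrigues(T[:3,:3])[0],T[:3,3],c["mtx"],c["D"])[0][:,0]
E
python3 - <<'E'
from h import *
S,D=load("scene0"),load("side0")
for c,box in((S,(410,245,510,325)),(D,(140,180,260,270))):
    x0,y0,x1,y1=box; m=np.zeros((480,640),np.uint8); f=c["frame"]
    hsv=cv2.cvtColor(f,cv2.COLOR_RGB2HSV); mm=((hsv[...,1]<60)&(hsv[...,2]>110)).astype(np.uint8)
    m[y0:y1,x0:x1]=mm[y0:y1,x0:x1]
    k=cv2.convexHull(max(cv2.findContours(m,0,2)[0],key=cv2.contourArea))
    q=cv2.approxPolyDP(k,6,True)[:,0]; P=np.array([onz(c,p,12) for p in q.astype(float)]); print(q.tolist(),P)
    dark=((f.max(2)<70)&(cv2.fillConvexPoly(np.zeros((480,640),np.uint8),k,1)>0)).astype(np.uint8)
    r=max(cv2.findContours(dark,0,2)[0],key=lambda a:cv2.contourArea(cv2.convexHull(a))); e=cv2.fitEllipse(r); print(e,onz(c,e[0],12))
a=cv2.resize(S["frame"][105:285,160:340],None,fx=3.33,fy=3.33,interpolation=2)[:600]
b=cv2.resize(D["frame"][190:470,330:560],None,fx=2.14,fy=2.14,interpolation=2)[:600]
cv2.imwrite("pics/ca.png",cv2.resize(S["frame"][115:240,200:325],(600,600),interpolation=2)[:,:,::-1])
cv2.imwrite("pics/cb.png",cv2.resize(D["frame"][190:340,330:480],(600,600),interpolation=2)[:,:,::-1])
E
```

```text
[[425, 252], [498, 261], [499, 314], [419, 305]] [[441.63 157.59  12.  ]
 [381.56 280.45  12.  ]
 [503.23 340.94  12.  ]
 [566.01 220.01  12.  ]]
((454.2936706542969, 281.45404052734375), (25.057512283325195, 31.441923141479492), 113.59989166259766) [478.85 240.65  12.  ]
[[187, 186], [251, 206], [216, 262], [146, 238]] [[502.   337.31  12.  ]
 [562.74 216.82  12.  ]
 [440.87 152.88  12.  ]
 [378.69 276.66  12.  ]]
((200.1647491455078, 221.8056640625), (31.65955352783203, 43.34967803955078), 78.5551986694336) [470.82 246.01  12.  ]
```

View pics/ca.png

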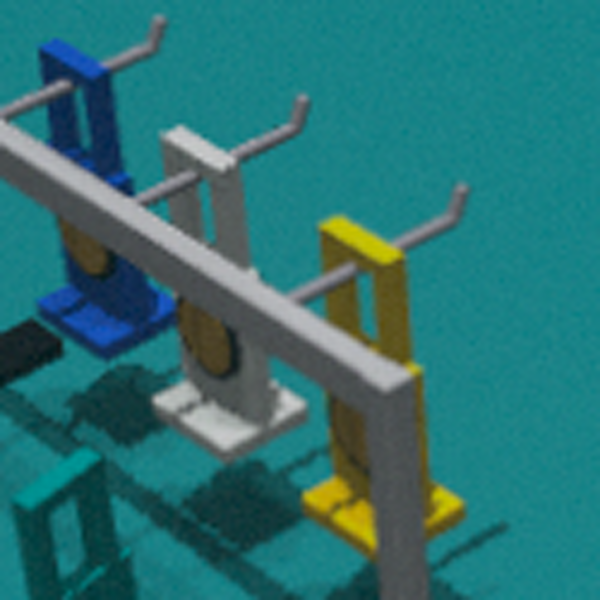

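View pics/cb.png

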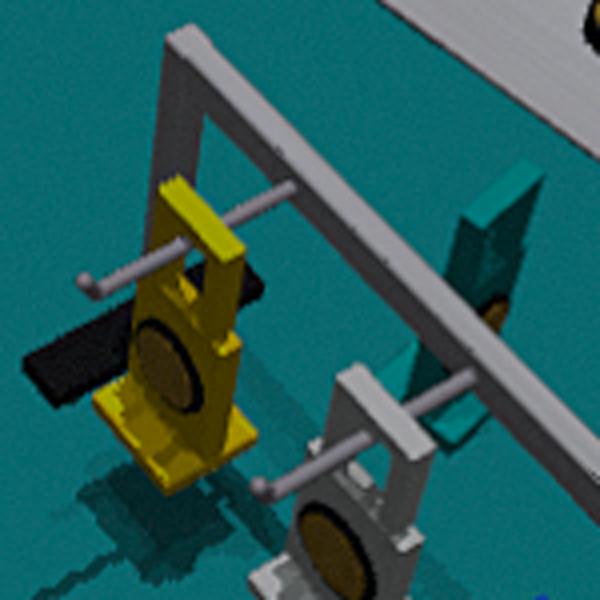

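The crops show the yellow holder's head top face (scene crop about (331,222) to (397,257), side crop about (169,181) to (239,257)). They also show its upturned peg tip (scene crop (462,187), side crop (86,280)). I'll triangulate these points.

Run:
```python
from h import *
S,D=load("scene0"),load("side0")
s=lambda x,y:(200+x/4.8-.4,115+y/4.8-.4)
d=lambda x,y:(330+x/4-.4,190+y/4-.4)
for n,a,b in [("ytip",s(462,187),d(86,280)),("wtip",s(302,98),d(262,486)),("btip",s(160,18),(449,371)),
 ("headWhiteEnd",s(331,222),d(239,257)),("headOther",s(397,257),d(169,181)),("headmid",s(364,240),d(204,218)),
 ("whead",s(200,150),d(385,411)),
 ("barEndTopYellow",s(398,382),d(186,36)),("yRodAtHeadFront",s(402,245),d(183,243)),
 ("foottip front",s(465,505),d(97,402)),("footRight(side)",s(374,545),d(173,487))]:
    P,e=tri(S,a,D,b); print(n,P,round(e,1))
```

```text
ytip [524.85 -80.18 180.58] 2.8
wtip [ 511.25 -174.72  180.65] 2.8
btip [ 498.34 -270.04  181.21] 6.7
headWhiteEnd [ 570.75 -105.9   179.11] 4.1
headOther [575.64 -68.02 180.83] 2.8
headmid [573.45 -86.74 179.87] 3.7
whead [ 562.01 -180.94  179.49] 1.9
barEndTopYellow [630.55 -20.51 177.14] 4.1
yRodAtHeadFront [562.13 -83.56 172.85] 11.0
foottip front [554.97 -61.56  56.57] 3.9
footRight(side) [566.72 -98.15  26.49] 1.2
```

```bash
cat >> h.py <<'E'
X=np.array([.990,-.140,0]);X/=np.linalg.norm(X);Y=np.array([-X[1],X[0],0])
R=np.c_[-X,Y,[0,0,-1]]
E
python3 - <<'E'
from h import *
from station import manip,viewer
print("decoy",onz(load("scene0"),(346,256),0),"rmat det",np.linalg.det(R))
P=np.array([573.4,-86.7,290])
manip.set_gripper(85)
manip.reach(P,R)
s=manip.get_state(); print(s["time_s"],s["eef_pos"],s["joint_positions"],s["wrist_force"])
for z in (129,150): print(manip.solve_ik([573.4,-86.7,z],R))
c=viewer.camera("wrist"); cv2.imwrite("pics/w1.png",c["frame"][:,:,::-1]); np.savez("pics/w1.npz",**{k:np.array(c[k]) for k in("frame","mtx","D","pose")})
print(proj(c,[P*[1,1,0]+[0,0,180],[524.85,-80.2,181],P*[1,1,0]+[0,0,180]+19*Y,P*[1,1,0]+[0,0,180]-19*Y]))
E
```

```text
decoy [528.71  37.63   0.  ] rmat det 1.0000000000000002
3.025 [573.65 -85.51 289.8 ] [-0.58  0.32  0.83  1.64 -0.24  1.29  1.73] [ 0.51  0.6  -0.26]
[-0.49  0.47  0.75  1.83 -0.38  0.98  1.85]
[-0.51  0.45  0.76  1.81 -0.36  1.02  1.83]
[[317.19 233.86]
 [316.77 168.56]
 [342.25 233.89]
 [292.13 233.83]]
```

View pics/w1.png

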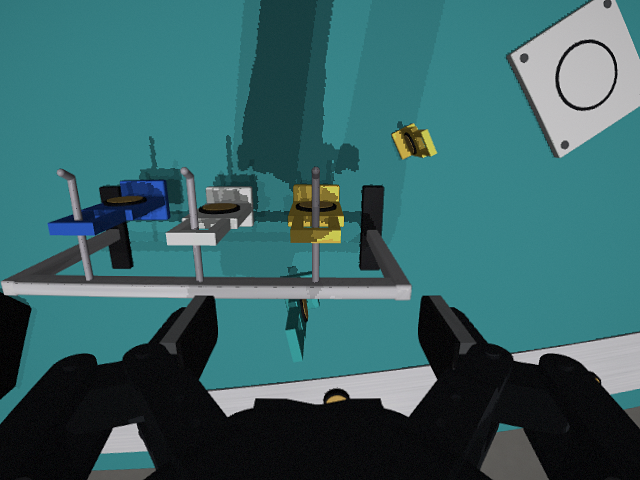

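The wrist view shows the yellow head top at (316,236) and the peg tip at (316,170). Both are within about 2 px of the prediction, so I'll descend, grip, lift 20 mm and slide off.

Run:
```python
from h import *
from station import manip,viewer
P=np.array([573.4,-86.7,129.])
def st(t): s=manip.get_state(); print(t,s["time_s"],s["eef_pos"],s["width"],s["finger_force"],s["wrist_force"])
hit=manip.line_to(P,R,feed=120,stop_force=8); st(f"down {hit}")
if not hit:
    manip.set_gripper(20,40); st("grip")
    if manip.get_state()["width"]>30:
        P[2]+=20; hit=manip.line_to(P,R,feed=60,stop_force=12); st(f"lift {hit}")
c=viewer.camera("side"); cv2.imwrite("pics/s2.png",cv2.resize(c["frame"][150:400,280:580],(720,600))[:,:,::-1])
```

```text
down False 4.5667 [574.01 -86.89 129.75] 84.85848592480127 0.0 [ 0.54 -0.5   0.15]
grip 5.0667 [575.43 -88.89 131.46] 37.45062738044839 52.04268380999565 [ 0.03 -2.48  8.58]
lift False 5.55 [573.32 -86.33 149.04] 37.10484890758589 50.70578098297119 [-0.9   1.02 -0.38]
```

View pics/s2.png

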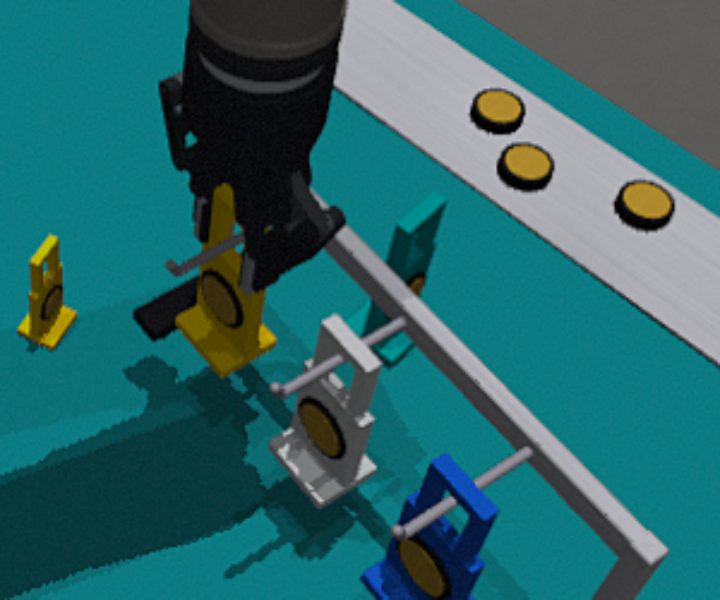

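Run:
```python
from h import *
from station import manip,viewer
def st(t): s=manip.get_state(); print(t,s["time_s"],s["eef_pos"],s["width"],s["finger_force"],s["wrist_force"])
P=np.array([573.4,-86.7,149.])-110*X
hit=manip.line_to(P,R,feed=60,stop_force=6); st(f"slide {hit}")
if not hit:
    P[2]=250; manip.line_to(P,R,feed=150); st("up")
    manip.line_to([472,248,230],R,feed=150); st("over")
    manip.line_to([472,248,120],R,feed=120); st("low")
    for n in("scene","side"):
        c=viewer.camera(n); cv2.imwrite(f"pics/{n}3.png",c["frame"][:,:,::-1]); np.savez(f"pics/{n}3.npz",**{k:np.array(c[k]) for k in("frame","mtx","D","pose")})
a=cv2.imread("pics/scene3.png")[130:330,360:560];b=cv2.imread("pics/side3.png")[80:280,100:300]
cv2.imwrite("pics/m3.png",cv2.resize(np.hstack([a,b]),(800,400)))
```

```text
slide False 7.5833 [464.76 -71.4  149.03] 37.41268190065246 50.705240964889526 [-0.04 -0.12 -1.21]
up 8.4083 [463.81 -71.17 249.21] 37.43295560979685 50.72258144617081 [-0.74 -0.12 -0.99]
over 10.6917 [472.16 247.24 230.11] 37.54541834800946 50.720447301864624 [-0.17  0.71 -2.1 ]
low 11.7583 [472.72 248.26 120.73] 37.71217824175979 50.7217875123024 [-0.21 -0.36 -1.63]
```

View pics/m3.png

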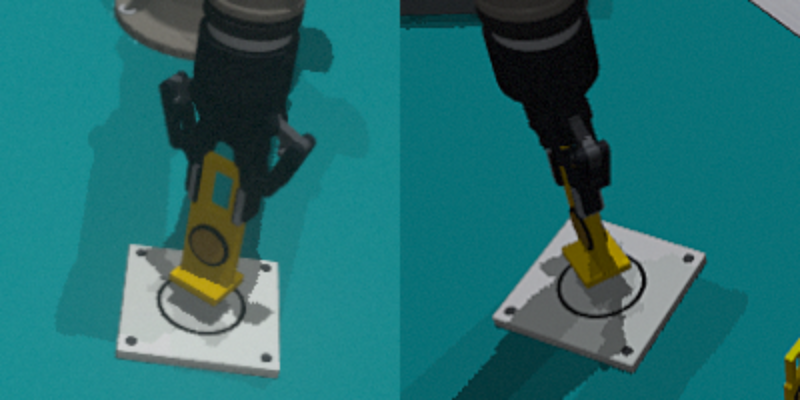

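Held and upright over the plate, with the foot centre at scene (463,270) and side (197,210). I'll lower it to contact.

Run:
```python
from h import *
from station import manip,viewer
def st(t): s=manip.get_state(); print(t,s["time_s"],s["eef_pos"],s["width"],s["finger_force"],s["wrist_force"])
print("foot",tri(load("scene3"),(463,270),load("side3"),(197.5,210)))
hit=manip.line_to([472,248,100],R,feed=60,stop_force=5); st(f"a {hit}")
if not hit: hit=manip.line_to([472,248,84],R,feed=15,stop_force=5); st(f"b {hit}")
manip.wait(0.3); st("w")
for n in("scene","side"):
    c=viewer.camera(n); cv2.imwrite(f"pics/{n}4.png",c["frame"][:,:,::-1]); np.savez(f"pics/{n}4.npz",**{k:np.array(c[k]) for k in("frame","mtx","D","pose")})
a=cv2.imread("pics/scene4.png")[170:330,380:540];b=cv2.imread("pics/side4.png")[120:280,120:280]
cv2.imwrite("pics/m4.png",cv2.resize(np.hstack([a,b]),(800,400)))
```

```text
foot (array([472.36, 249.87,  39.82]), np.float64(1.282826350764456))
a False 12.3417 [471.74 247.76  99.47] 37.54574637793688 50.72224125266075 [ 0.2   0.49 -1.28]
b True 12.95 [472.19 248.1   92.89] 37.10316978912827 51.771209836006165 [-0.08  0.5   4.18]
w 13.25 [472.17 248.07  92.84] 37.47158235451862 51.89063876867294 [0.11 0.51 5.33]
```

View pics/m4.png

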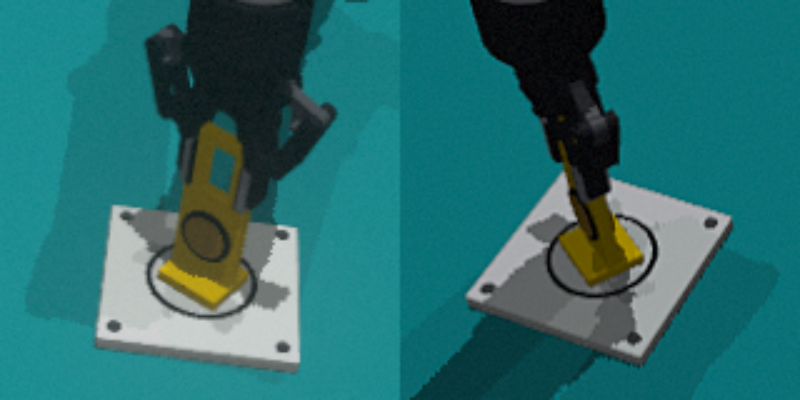

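Contact came at the predicted height (TCP 92.9). The foot sits inside the ring, at about (205,283) in the left panel and (602,252) in the right. Releasing now.

Run:
```python
from h import *
from station import manip,viewer
manip.set_gripper(85); manip.wait(0.3)
manip.line_to([472,248,250],R,feed=100); manip.wait(0.5)
s=manip.get_state(); print(s["time_s"],s["eef_pos"],s["width"],s["wrist_force"])
a=viewer.camera("scene")["frame"][100:330,190:540,::-1];b=viewer.camera("side")["frame"][150:380,120:470,::-1]
cv2.imwrite("pics/m5.png",cv2.resize(np.hstack([a,b]),(800,263)))
```

```text
16.4167 [472.01 247.98 249.99] 85.45476542563578 [-0.61  0.32  0.52]
```

View pics/m5.png

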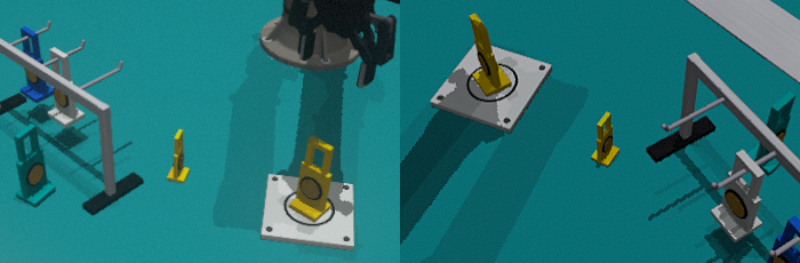

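The yellow holder stands released in the ring, at (311,205) on the left and (492,80) on the right. White and blue still hang on their pegs.

```bash
python3 -c "
from station import manip
print(manip.job_done())"
```

```text
the job is handed in; nothing more can be done
None
```

The yellow holder is off its peg and standing upright, released, in the middle of the white plate; the white and blue holders still hang on their pegs, and I handed the job in at about 16.5 s (no verdict came back).

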